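Re-index the sloping angle fence and latch its spatter guard

TASK

On the sloping indexing jig, pull the spring index knob out, swing the fence arm round to the notch next to the upright station peg, and let the pin drop fully home there. Then swing the hinged spatter guard shut over the pivot and press it down until its side tab snaps behind the catch. Leave the things standing round the jig where they are.

Things in the scene. Friction and masses are not known exactly. Their poses are not given: they have to be found in the camera images.
- index_head: grey steel jig stand fixed to the bench, foot 205 x 200 mm, face plate sloping 30 deg, 250 mm wide at its top edge 0.14 m high. Origin on the bench under the pivot; x points horizontally toward the high side of the slope (away from the robot at yaw 0), y left, z up
- pivot (a point): where the arm's pivot axis meets the sloping face, 70 mm above the bench. Axes: x = u up the slope, y left, z = n square out of the face (30 deg from vertical, leaning to the robot). Round it, at radius 110 mm, five straight-sided notches at arm angles -48, -24, 0, 24, 48 deg, with roof-shaped lands 15 mm high between them
- index_arm (a joint): angle of the dark steel fence arm about n, rad; 0 = pointing up the slope, positive = toward +y (left). Turns easily from -0.86 to 0.86 once the pin is pulled. Arm 24 mm wide, 128 mm long, top 26 mm over the face (40 mm at the fence rib 45 to 87 mm from the pivot). Starts locked in the middle notch, at 0
- index_knob (a joint): how far the index knob is pulled out along n, m: 0 = pin fully home in a notch, 0.016 = stop. A spring pulls it home with 4.5 N at 0, 9.3 N at the stop. Fully locked sideways below about 0.004, clear of the lands at 0.014; let go over a land it slides off to the nearer notch
- knob_grip (a point): centre of the black round index knob, 24 mm diameter, 26 mm tall, on the arm 110 mm from the pivot; 53 mm over the face when home. z axis = n, x outward along the arm. The knob's underside is 2 mm over a 26 mm wide housing on the arm. The peg's surface never comes nearer than 32 mm to the knob's axis, on the side away from the pivot
- index_foot (a point): point of the arm in the plane of the face, right under the knob, 110 mm from the pivot; axes as at the knob
- station_peg: round steel peg, 12 mm diameter, standing square on the face 148 mm from the pivot, just outside the notch at -48, -24, 24 or 48 deg: it marks the notch wanted. Fixed. Stands 50 mm out of the face at +-48 deg, 29 mm at +-24 deg. Origin on its axis, at the face at +-48 deg, 21 mm below the face at +-24 deg; z = n. The other marker holes are empty or have a flush plug
- guard (a joint): opening angle of the bare aluminium guard flap, rad: 0 = shut, parallel to the face; 1.57 = standing square to the face. Starts open at about 1.2 to 1.7. A light spring (0.18 N m when shut) swings it open again unless the tab is caught; caught it reads 0 to 0.02. Rigid stop at 0
- guard_edge (a point): middle of the flap's free edge, 95 mm from its hinge. Flap 110 mm wide (y), 4 mm thick, with a 9 mm lip on its inner side. Hinge line parallel to y, 65 mm down the slope from the pivot, 46 mm over the face. Axes: x from hinge to free edge, y left, z the outer side (toward the robot when open, along n when shut)
- guard_tab (a point): middle of the small tab that sticks out 23 mm from the flap's left side, 78 mm from the hinge; axes as guard_edge. The spring catch it snaps behind (a post with a small cone head) stands on the face, 63 mm tall, 59 to 75 mm left of the flap's middle, and yields at about 3 N on the tab; push on the flap itself, within 40 mm of its middle
- spray_can: spray can 54 mm diameter, 176 mm tall, loose, upright close to the right of the jig's high side; origin under its centre
- screw_jar: clear jar with red lid, 65 mm diameter, 99 mm tall, loose, to the right of the jig's middle; origin under its centre
- grease_tin: flat tin 70 mm diameter, 39 mm tall, loose, left of the jig's lower end; origin under its centre
- tape_measure: tape measure 35 x 79 x 63 mm, loose, right of the jig's lower end; origin under its centre
- cold_chisel: cold chisel 21 x 160 x 16 mm lying loose on the bench before the jig, near side; origin under its centre

How it is judged:
On the way, in this order (a step that is already met when the one before it is completed fails the run):
1. the index pin is pulled out of its notch (value of joint index_knob above 0.008 m), for 0.1 s.
2. the pin is fully home in the notch beside the station peg, the guard still open (value of joint index_knob below 0.003 m and distance between index_foot and station_peg below 0.052 m and value of joint guard above 0.3 rad), for 0.2 s.
3. the guard is shut with its tab behind the catch (value of joint guard below 0.05 rad), for 0.2 s.
At the end, for the whole second after the job is handed in: index pin fully home (within 3 mm) in the notch beside the station peg (foot of the arm under 52 mm from the peg's origin), guard shut and caught (under 0.05 rad) (value of joint index_knob below 0.003 m and distance between index_foot and station_peg below 0.052 m and value of joint guard below 0.05 rad); the robot touches nothing.
It fails at once if a thing standing round the jig is moved more than 30 mm or tipped over (distance of any of spray_can, screw_jar, grease_tin, tape_measure, cold_chisel from where it was at the start of the episode above 0.03 m or angle between any of spray_can, screw_jar's own z axis and vertical above 0.7 rad).
It also fails if it takes over 51 s, if anything falls off the work surface, if the arm or the gripper's body presses on something with over 40 N, if the wrist force passes 120 N, or if a joint passes its speed limit or range.

ROBOT

A 6-joint arm with a two-finger parallel gripper is mounted at the origin on a cart in front of the work surface, level with it; the furniture and walls round the work are solid. World frame = base frame: x ahead of the robot, y to its left, z up, the work surface at z = 0. Lengths are in m, angles in rad, forces in N, time in s.
With the tool pointing down it reaches from about 0.425 to 1.125 m from the base axis. Payload 14.9 kg.
Tool frame: the origin (TCP) lies midway between the tips of the shut fingers; the grasp point (between the pads) lies 19 mm behind it (robot.tcp_to_grasp is the distance from the TCP to the grasp point, in m); z points along the fingers, y is the line along which they close (so a half turn about z gives the same grasp; the last joint's range is limited). The gripper opens to 91 mm and grips with 3 to 60 N. Pads are 32 mm wide; open, the fingers measure 118 mm over their backs; the gripper's body (76 mm by 178 mm) begins 60 mm behind the grasp point.
Start: joints at [-1.345, 0.379, 1.734, -0, 1.028, -0.033], TCP at [0.179, -0.677, 0.214] pointing down, gripper open.
Joint ranges: [-2.77, 2.77], [-0.74, 2.19], [0, 2.66], [-1.06, 4.2], [0.31, 2.87], [-3.08, 3.08]. Speed limits (rad/s): [1.89, 1.89, 2.39, 3.14, 3.14, 3.14].

INTERFACE

Orientations are given as [roll, pitch, yaw] about the fixed x, y, z axes, in that order (R = Rz(yaw) Ry(pitch) Rx(roll)).
In Python, from rig import robot gives the robot as it stands. The module is installed in compiled form; this text tells all that it offers.
- The arm moves only by the tool drive_tool, never from a script. Its argument "series" is text: rows parted by semicolons, each of 7 numbers parted by spaces: the turn, a rotation vector about the tool's x, y, z in fractions of the full range, 1 being 4 rad, then the shift along the tool's x, y, z in fractions of the full range, 1 being 500 mm, then the opening, from -1 (shut) to 1 (fully open). In form: rx ry rz tx ty tz fingers; .... A call has 1 to 20 rows; each row is the pose to reach, as a shift and turn from the pose commanded when the call began, along the tool's axes at that moment; what a row does not reach only later rows make up. A row lasts 1/12 s, in which the tool goes at most 41.7 mm and 7.16 degrees, less where a joint would pass 70% of its speed; a pose out of reach is approached as far as the arm can. A call with a gripper value outside its range is refused whole. The fingers move at their own pace and stop on an object; the grip force is fixed at half the most. Time passes only in rows, so rows that repeat a pose let the fingers close. It gives the time, the measured TCP pose, the force, the opening and the grip force at its end, in the units of the state.
- robot.state(): the state, without advancing time (a new reading comes with each control period).
- robot.get_image(name): name is "side" or "top"; returns a dict with "frame" (400x640x3 uint8, blue, green, red), "mtx" (3x3 intrinsics, pixels), "position" and "attitude" of the camera in the world. Camera axes: x right, y up, looking along -z (the intrinsics and any distortion apply to the point x, -y, -z); pixel columns grow to the right and rows downward; lengths in m; the calibration is good to about 2 mm. A picture is of the moment at which its call begins. There is no depth.
- robot.finish_job(): hands the job in; it is judged then, once.
The state is a dict: "time": time; "joint_positions": joint angles; "qd": joint speeds; "joint_torque": joint torques, N m; "tool_pos": TCP position; "tool_rot": TCP orientation; "wrist_force": force on the tool from outside, world axes, zero at the start; "ft_torque": the same for the moment, N m; "finger_gap": finger opening in m; "grip_force": force on a finger pad.
Only numpy, scipy, OpenCV 4.12 (cv2) and the standard library are available. Lean on these libraries where they do the work, as an engineer would, in place of code of your own. Each camera call takes 0.05 s, during which the arm holds its last target. There are 200 camera calls.

## Working session

There is one attempt and no reset: what is moved stays moved. The work goes in short steps, Python scripts to look and compute and a tool call to move; the robot and the scene stay as the last step left them, time stands still between calls to the robot, and variables do not carry over. Pictures are saved under pics/ and viewed, at most 10 in all, crops included, and the job is handed in when it is done.

Besides the shell and the picture viewer there is one more tool, called after "Request:" as name(argument=value, ...), one argument or row to a line, values as JSON. drive_tool: Moves the arm, as the interface text tells. Its arguments: {"type":"object","properties":{"series":{"type":"string"}},"required":["series"]}

```bash
mkdir -p pics; cat > h.py <<'E'
import numpy as np, cv2
from scipy.spatial.transform import Rotation as R
from rig import robot
E
python3 - <<'E'
from h import *
for n in ("side","top"):
    im=robot.get_image(n); cv2.imwrite(f"pics/{n}0.png",im["frame"])
    print(n,im["mtx"],im["position"],im["attitude"],[k for k in im])
    np.savez(f"{n}0.npz",**{k:np.array(v) for k,v in im.items()})
print(robot.state())
E
```

```text
side [[484.44598611   0.         304.11119275]
 [  0.         484.44598611 197.74730469]
 [  0.           0.           1.        ]] [0.5189975  0.61429508 0.58838268] [ 1.03486628 -0.0115814  -3.11693206] ['frame', 'mtx', 'position', 'attitude']
top [[444.76003164   0.         325.24367322]
 [  0.         444.76003164 203.18644727]
 [  0.           0.           1.        ]] [ 0.48924345 -0.18646007  0.99207753] [ 0.07672847  0.00894919 -1.54650114] ['frame', 'mtx', 'position', 'attitude']
{'time': 0.1, 'joint_positions': array([-1.34530812e+00,  3.79348608e-01,  1.73473151e+00, -3.02933783e-06,
        1.02852693e+00, -3.32925312e-02]), 'qd': array([ 0.00084388, -0.00112116, -0.00186861,  0.00040034, -0.00172288,
        0.00015727]), 'joint_torque': array([-2.03358763e-04, -7.65034533e+01, -4.35288835e+01,  6.51503191e-02,
        3.98532150e-02, -3.09015593e-05]), 'tool_pos': array([ 0.17904787, -0.67633271,  0.21335459]), 'tool_rot': array([-3.14057874e+00, -3.11737152e-05,  2.58782286e-01]), 'wrist_force': array([ 0.01439134, -0.02377749, -1.28746042]), 'ft_torque': array([-0.0243016 ,  0.03138966, -0.01509409]), 'grip_force': 0.0, 'finger_gap': 0.09141000912534113}
```

View pics/side0.png

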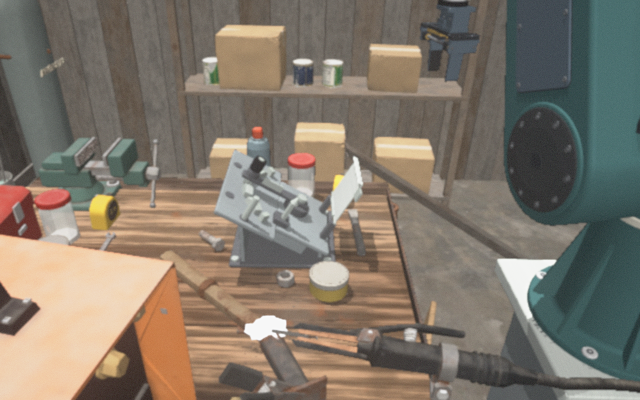

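View pics/top0.png

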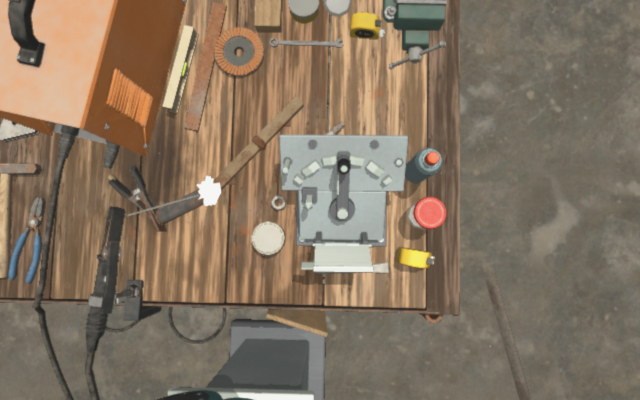

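The side view shows the jig around (280,210), with the guard open at (345,190). In the top view the pivot is near (342,210) and the knob near (344,167). The arm points up the slope. I'll enlarge both views to find the peg.

```bash
python3 - <<'E'
import numpy as np, cv2
t=np.load("top0.npz")["frame"][120:285,265:450]; s=np.load("side0.npz")["frame"][140:275,205:375]
a=cv2.resize(t,None,fx=3.6,fy=3.6,interpolation=cv2.INTER_CUBIC); cv2.imwrite("pics/tc.png",a)
cv2.imwrite("pics/sc.png",cv2.resize(s,None,fx=4.4,fy=4.4,interpolation=cv2.INTER_CUBIC))
E
```

```text
(no output)
```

View pics/tc.png

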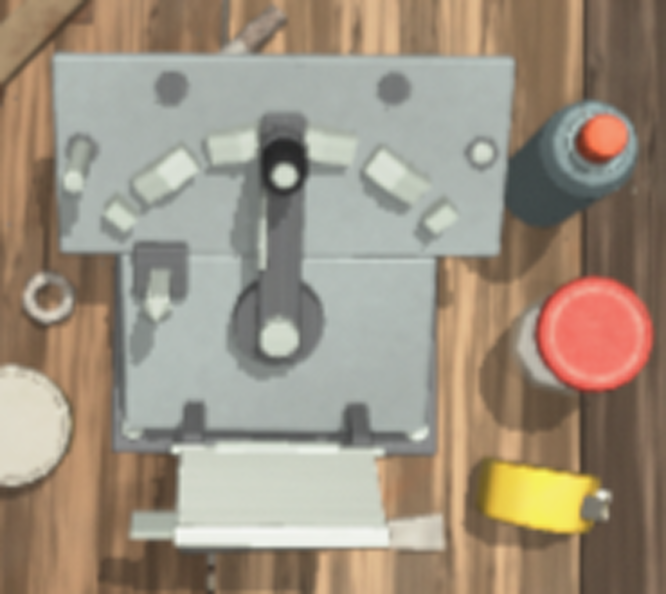

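View pics/sc.png

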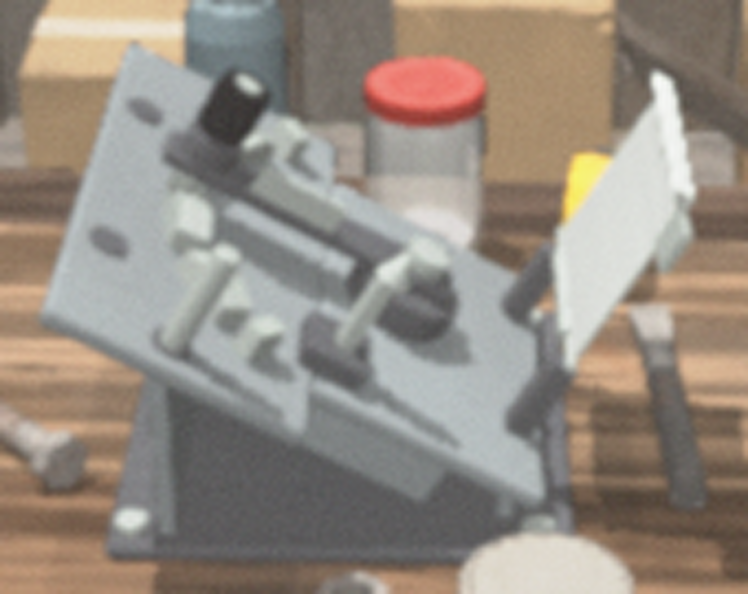

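The upright peg is on the left at +48°: its top is at (74,182) in the top crop and (229,255) in the side crop. The disc on the right at (482,152) is only a flush plug. The knob top is at (284,175) in the top crop and (252,82) in the side crop. I'll triangulate these points.

```bash
cat >> h.py <<'E'
def cam(d):
    Rc=R.from_euler("xyz",d["attitude"]).as_matrix()@np.diag([1,-1,-1]); t=-Rc.T@d["position"]
    return d["mtx"]@np.c_[Rc.T,t]
def tri(a,b,pa,pb):
    X=cv2.triangulatePoints(cam(a),cam(b),np.float64(pa).reshape(2,1),np.float64(pb).reshape(2,1))[:,0]; X=X[:3]/X[3]
    pr=lambda d:(lambda q:q[:2]/q[2])(cam(d)@np.r_[X,1])
    return X, np.r_[pr(a)-pa,pr(b)-pb]
E
python3 - <<'E'
from h import *
T,S=np.load("top0.npz"),np.load("side0.npz")
ft=lambda p:np.array([265,120])+(np.array(p)+.5)/3.6-.5
fs=lambda p:np.array([205,140])+(np.array(p)+.5)/4.4-.5
c,s=np.cos,np.sin; d=np.deg2rad
P={"knobtop":((284,176),(253,82),(.110,0,.066)),"pivotcap":((278,338),(430,250),None),"pegtop":((74,182),(229,254),(.148*c(d(48)),.148*s(d(48)),.05)),
"h+24":((171,88),(109,241),(.148*c(d(24)),.148*s(d(24)),0)),"h-24":((393,88),(145,110),(.148*c(d(24)),-.148*s(d(24)),0)),
"catchtip":((157,313),(405,268),None),"flapR":((388,535),(657,78),None),"flapL":((176,535),(686,200),None)}
A=R.from_euler("y",-30,degrees=True).as_matrix() # cols u,y,n in jig
L=[];W=[]
for k,(a,b,l) in P.items():
    X,e=tri(T,S,ft(a),fs(b)); print(k,X.round(4),e.round(1))
    if l is not None: L.append(A@np.array(l)+[0,0,.07]);W.append(X)
L=np.array(L);W=np.array(W)
z=lambda v:(v[:,0]+1j*v[:,1]); l,w=z(L),z(W)
yaw=np.angle(np.vdot(l-l.mean(),w-w.mean())); o=w.mean()-np.exp(1j*yaw)*l.mean()
print("yaw",yaw,"o",o)
Rz=R.from_euler("z",yaw).as_matrix(); O=np.array([o.real,o.imag,0])
print((W-(L@Rz.T+O)).round(4))
Rf=Rz@A; piv=O+[0,0,.07]
for k,(a,b,l) in P.items():
    X,_=tri(T,S,ft(a),fs(b)); print(k,(Rf.T@(X-piv)).round(4))
E
```

```text
knobtop [ 0.6148 -0.2097  0.1839] [ 0.   0.5 -0.4 -0.1]
pivotcap [ 0.5373 -0.2106  0.1014] [-0.   0.1 -0.1 -0. ]
pegtop [ 0.6134 -0.1006  0.1625] [-0. -0.  0.  0.]
h+24 [ 0.6695 -0.1489  0.1386] [-0.  -0.1  0.1  0. ]
h-24 [ 0.6718 -0.2687  0.1392] [ 0.  0. -0. -0.]
catchtip [ 0.5469 -0.1444  0.1316] [-0.   0.5 -0.4 -0. ]
flapR [ 0.4349 -0.2677  0.1617] [ 0.  -0.4  0.3  0. ]
flapL [ 0.4308 -0.1586  0.1589] [-0.   0.3 -0.3  0. ]
yaw 0.013668404382350252 o (0.5534486395799675-0.21069280416083996j)
[[-0.0009  0.0001  0.0017]
 [ 0.0007 -0.0007 -0.0004]
 [-0.0002 -0.      0.001 ]
 [ 0.0004  0.0006  0.0016]]
knobtop [1.101e-01 1.000e-04 6.790e-02]
pivotcap [0.0017 0.0003 0.0352]
pegtop [0.0994 0.1093 0.0494]
h+24 [0.1355 0.0602 0.001 ]
h-24 [ 0.1364 -0.0596  0.0011]
catchtip [0.0259 0.0664 0.0562]
flapR [-0.0575 -0.0554  0.1391]
flapL [-0.0612  0.0538  0.1379]
```

```bash
cat >> h.py <<'E'
YAW=0.0137; O=np.array([.5534,-.2107,0]); piv=O+[0,0,.07]
Rz=R.from_euler("z",YAW); RF=(Rz*R.from_euler("y",-30,degrees=True))
def cur():
    s=robot.state(); return s,np.array(s["tool_pos"]),R.from_euler("xyz",s["tool_rot"])
def info():
    s,p,r=cur(); l=RF.inv().apply(p-piv); m=(RF.inv()*r).as_matrix()
    print("t",round(s["time"],2),"q",s["joint_positions"].round(3),"p",p.round(4),"uyn mm",(l*1e3).round(1),"phi",np.arctan2(m[1,0],m[0,0]).round(3),"toolz",m[:,2].round(3),"F(uyn)",RF.inv().apply(s["wrist_force"]).round(1),"gap",round(s["finger_gap"],4),"grip",round(s["grip_force"],1))
def goal(u,y,n,phi=0,tilt=0,base=None):
    """mm in jig frame -> row (rx ry rz tx ty tz)"""
    if base is None: _,p,r=cur()
    else: p,r=base
    P=piv+RF.apply(np.array([u,y,n])/1e3)
    G=RF*R.from_euler("y",tilt)*R.from_euler("z",phi)*R.from_euler("x",np.pi)
    d=r.inv()*G; t=r.inv().apply(P-p)*1e3
    print((u,y,n,phi,tilt),d.as_rotvec().round(3),t.round(1),"rows",max(np.linalg.norm(t)/41.7,np.degrees(d.magnitude())/7.16).round(1))
E
python3 - <<'E'
from h import *
info(); goal(110,0,160); goal(110,0,160,0,.25)
E
```

```text
t 0.1 q [-1.345  0.379  1.735 -0.     1.029 -0.033] p [ 0.179  -0.6763  0.2134] uyn mm [-258.  -460.5  314.5] phi 0.281 toolz [-0.5    0.001 -0.866] F(uyn) [-0.6 -0.  -1.1] gap 0.0914 grip 0.0
(110, 0, 160, 0, 0) [-0.065  0.521  0.239] [ 495.9 -350.7  -49.8] rows 14.6
(110, 0, 160, 0, 0.25) [-0.035  0.272  0.243] [ 495.9 -350.7  -49.8] rows 14.6
```

The rows are not in the units I measure in: shifts go in shares of 500 mm and turns go in shares of 4 rad. I convert before sending: -180 mm is -0.36, -100 mm is -0.2.

Request:
drive_tool(
  series="0 0 0 0 0 -0.2 -0.2;0 0 0 0 0 -0.36 -0.2;0 0 0 0 0 -0.36 -0.2;0 0 0 0 0 -0.36 -0.2;0 0 0 0 0 -0.36 -0.2;0 0 0 0 0 -0.36 -0.2",
)

```text
time: 0.6
tool_pos: [0.1795, -0.678, 0.3986]
tool_rot: [3.135, 0.0, 0.259]
wrist_force: [0.5, -0.4, -1.4]
finger_gap: 0.054
grip_force: 0.0
```

In the tool's units: 496 mm is 0.992, -351 mm is -0.702, 0.52 rad is 0.13.

Request:
drive_tool(
  series="0 0 0 0.24 -0.16 0 -0.2;0 0 0 0.6 -0.4 0.04 -0.2;-0.0163 0.13 0.06 0.992 -0.702 0.27 -0.2;-0.0163 0.13 0.06 0.992 -0.702 0.27 -0.2;-0.0163 0.13 0.06 0.992 -0.702 0.27 -0.2;-0.0163 0.13 0.06 0.992 -0.702 0.27 -0.2;-0.0163 0.13 0.06 0.992 -0.702 0.27 -0.2;-0.0163 0.13 0.06 0.992 -0.702 0.27 -0.2;-0.0163 0.13 0.06 0.992 -0.702 0.27 -0.2;-0.0163 0.13 0.06 0.992 -0.702 0.27 -0.2;-0.0163 0.13 0.06 0.992 -0.702 0.27 -0.2;-0.0163 0.13 0.06 0.992 -0.702 0.27 -0.2;-0.0163 0.13 0.06 0.992 -0.702 0.27 -0.2;-0.0163 0.13 0.06 0.992 -0.702 0.27 -0.2;-0.0163 0.13 0.06 0.992 -0.702 0.27 -0.2;-0.0163 0.13 0.06 0.992 -0.702 0.27 -0.2;-0.0163 0.13 0.06 0.992 -0.702 0.27 -0.2;-0.0163 0.13 0.06 0.992 -0.702 0.27 -0.2",
)

```text
time: 2.1
tool_pos: [0.5681, -0.2102, 0.2577]
tool_rot: [3.141, -0.521, 0.014]
wrist_force: [-0.2, -0.4, 0.5]
finger_gap: 0.0367
grip_force: 0.0
```

```bash
python3 - <<'E'
from h import *
info(); goal(110,0,75); goal(110,0,41)
E
```

```text
t 2.1 q [-0.502  0.018  2.159  0.485  0.555  0.693] p [ 0.5681 -0.2102  0.2577] uyn mm [106.6   0.3 155.2] phi -0.0 toolz [-0.002 -0.    -1.   ] F(uyn) [ 0.  -0.4  0.5] gap 0.0367 grip 0.0
(110, 0, 75, 0, 0) [ 0.     0.002 -0.   ] [ 3.6  0.3 80.2] rows 1.9
(110, 0, 41, 0, 0) [ 0.     0.002 -0.   ] [  3.7   0.3 114.2] rows 2.7
```

In the tool's units: 70 mm is 0.14, 40 mm is 0.08.

Request:
drive_tool(
  series="0 0 0 0.008 0 0.08 0;0 0 0 0.008 0 0.14 0;0 0 0 0.008 0 0.14 0;0 0 0 0.008 0 0.14 0;0 0 0 0.008 0 0.14 0",
)

```text
time: 2.52
tool_pos: [0.6065, -0.2111, 0.2012]
tool_rot: [3.141, -0.523, 0.012]
wrist_force: [0.4, 0.2, 1.0]
finger_gap: 0.0456
grip_force: 0.0
```

```bash
python3 - <<'E'
from h import *
info(); goal(110,0,41)
for n,(x0,y0,w,h,f) in {"side":(200,95,190,150,4),"top":(265,110,160,150,4)}.items():
    im=robot.get_image(n); cv2.imwrite(f"pics/{n}1.png",cv2.resize(im["frame"][y0:y0+h,x0:x0+w],None,fx=f,fy=f,interpolation=cv2.INTER_CUBIC))
E
```

```text
t 2.52 q [-0.468  0.162  2.125  0.565  0.443  0.628] p [ 0.6065 -0.2111  0.2012] uyn mm [111.6  -1.1  87. ] phi -0.001 toolz [-0.001 -0.002 -1.   ] F(uyn) [0.8 0.2 0.7] gap 0.0456 grip 0.0
(110, 0, 41, 0, 0) [ 0.002  0.001 -0.001] [-1.6 -1.2 46. ] rows 1.1
```

View pics/side1.png

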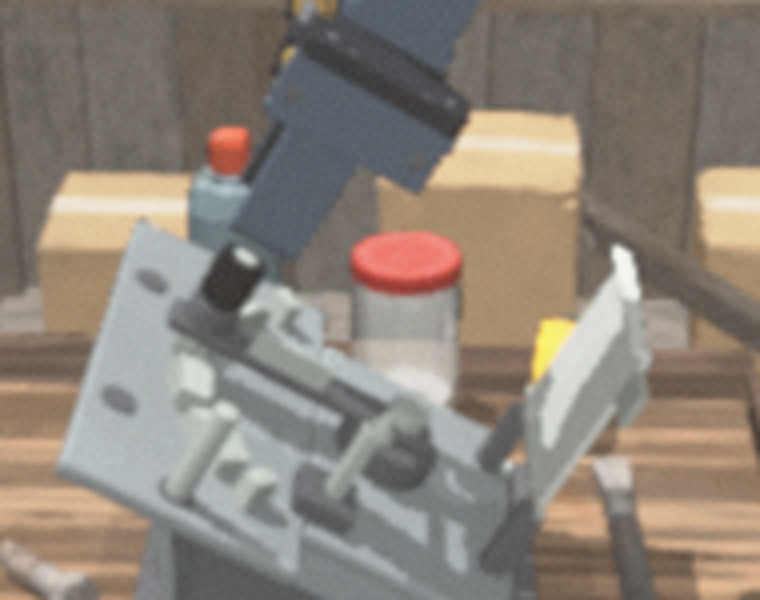

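The near finger's tip, at (265,240), is directly above the knob top at (240,260), and the two are aligned. I'll go down and grip.

Request:
drive_tool(
  series="0 0 0 -0.003 -0.002 0.04 0;0 0 0 -0.003 -0.002 0.072 0;0 0 0 -0.003 -0.002 0.088 0;0 0 0 -0.003 -0.002 0.088 0;0 0 0 -0.003 -0.002 0.088 0",
)

```text
time: 3.03
tool_pos: [0.6278, -0.2089, 0.1621]
tool_rot: [3.141, -0.523, 0.013]
wrist_force: [-0.0, -0.3, 0.1]
finger_gap: 0.0456
grip_force: 0.0
```

```bash
python3 - <<'E'
from h import *
info(); goal(110,0,41)
E
```

```text
t 3.03 q [-0.447  0.254  2.102  0.642  0.378  0.559] p [ 0.6278 -0.2089  0.1621] uyn mm [110.5   0.7  42.6] phi -0.0 toolz [-0.    -0.001 -1.   ] F(uyn) [ 0.1 -0.3  0.1] gap 0.0456 grip 0.0
(110, 0, 41, 0, 0) [ 0.001  0.    -0.   ] [-0.5  0.7  1.6] rows 0.0
```

In the tool's units: 1 mm is 0.002.

Request:
drive_tool(
  series="0 0 0 0 0 0.002 -1;0 0 0 0 0 0.002 -1;0 0 0 0 0 0.002 -1;0 0 0 0 0 0.002 -1;0 0 0 0 0 0.002 -1;0 0 0 0 0 0.002 -1",
)

```text
time: 3.53
tool_pos: [0.6285, -0.2089, 0.1611]
tool_rot: [3.14, -0.523, 0.014]
wrist_force: [-4.1, -0.0, 7.1]
finger_gap: 0.0234
grip_force: 30.0
```

```bash
python3 - <<'E'
from h import *
info()
E
```

```text
t 3.53 q [-0.446  0.256  2.102  0.644  0.376  0.556] p [ 0.6285 -0.2089  0.1611] uyn mm [110.6   0.8  41.3] phi -0.0 toolz [-0.    -0.001 -1.   ] F(uyn) [0.  0.  8.2] gap 0.0234 grip 30.0
```

In the tool's units: -15 mm is -0.03, -10 mm is -0.02.

Request:
drive_tool(
  series="0 0 0 0 0 -0.01 -1;0 0 0 0 0 -0.02 -1;0 0 0 0 0 -0.03 -1;0 0 0 0 0 -0.03 -1;0 0 0 0 0 -0.03 -1",
)

```text
time: 3.95
tool_pos: [0.6209, -0.2089, 0.1738]
tool_rot: [3.14, -0.523, 0.013]
wrist_force: [6.8, 0.6, -6.7]
finger_gap: 0.0235
grip_force: 30.0
```

```bash
python3 - <<'E'
from h import *
info()
s,p,r=cur(); n0=(RF.inv().apply(p-piv)*1e3)[2]
for a in np.arange(.1,.84,.1).tolist()+[.838]: goal(110*np.cos(a),110*np.sin(a),n0,a)
E
```

```text
t 3.95 q [-0.452  0.225  2.111  0.617  0.396  0.581] p [ 0.6209 -0.2089  0.1738] uyn mm [110.4   0.9  56.1] phi -0.0 toolz [-0.001 -0.001 -1.   ] F(uyn) [ 2.5  0.5 -9.2] gap 0.0235 grip 30.0
(np.float64(109.45045818058284), np.float64(10.981675831151097), np.float64(56.14375876042891), 0.1, 0) [ 0.001  0.001 -0.1  ] [ -1.  -10.1  -0. ] rows 0.8
(np.float64(107.80732356253658), np.float64(21.853626387456735), np.float64(56.14375876042891), 0.2, 0) [ 0.001  0.001 -0.2  ] [ -2.6 -20.9  -0. ] rows 1.6
(np.float64(105.08701380381666), np.float64(32.50722273274736), np.float64(56.14375876042891), 0.30000000000000004, 0) [ 0.001  0.001 -0.3  ] [ -5.3 -31.6  -0. ] rows 2.4
(np.float64(101.31670934031736), np.float64(42.83601765395156), np.float64(56.14375876042891), 0.4, 0) [ 0.001  0.001 -0.4  ] [ -9.1 -41.9  -0.1] rows 3.2
(np.float64(96.534081807941), np.float64(52.73680924646233), np.float64(56.14375876042891), 0.5, 0) [ 0.001  0.001 -0.5  ] [-13.9 -51.8  -0.1] rows 4.0
(np.float64(90.78691764006462), np.float64(62.11067207345389), np.float64(56.14375876042891), 0.6, 0) [ 0.001  0.001 -0.6  ] [-19.6 -61.2  -0.1] rows 4.8
(np.float64(84.13264060129372), np.float64(70.86394559614602), np.float64(56.14375876042891), 0.7000000000000001, 0) [ 0.001  0.001 -0.7  ] [-26.3 -70.   -0.1] rows 5.6
(np.float64(76.6377380281882), np.float64(78.9091699989475), np.float64(56.14375876042891), 0.8, 0) [ 0.001  0.001 -0.8  ] [-33.8 -78.   -0.1] rows 6.4
(np.float64(73.58458537795045), np.float64(81.76373765157217), np.float64(56.14375876042891), 0.838, 0) [ 0.001  0.001 -0.838] [-36.8 -80.9  -0.1] rows 6.7
```

In the tool's units: -42.8 mm is -0.0856, -6.7 mm is -0.0134, -0.05 rad is -0.0125.

Request:
drive_tool(
  series="0 0 -0.0125 -0.0002 -0.011 0 -1;0 0 -0.025 -0.0012 -0.022 0 -1;0 0 -0.0375 -0.0024 -0.0328 0 -1;0 0 -0.05 -0.0044 -0.0438 0 -1;0 0 -0.0625 -0.0068 -0.0544 0 -1;0 0 -0.075 -0.0098 -0.065 0 -1;0 0 -0.0875 -0.0134 -0.0754 0 -1;0 0 -0.1 -0.0174 -0.0856 0 -1",
)

```text
time: 4.62
tool_pos: [0.6126, -0.1658, 0.169]
tool_rot: [2.919, -0.477, 0.47]
wrist_force: [5.8, 0.0, -7.7]
finger_gap: 0.0233
grip_force: 30.0
```

```bash
python3 - <<'E'
from h import *
info()
for a in (.45,.5,.55,.6,.65,.7,.75,.8,.838): goal(110.4*np.cos(a),.8+110.4*np.sin(a),56.1,a)
E
```

```text
t 4.62 q [-0.382  0.198  2.158  0.588  0.353  0.261] p [ 0.6126 -0.1658  0.169 ] uyn mm [101.3  44.1  55.8] phi 0.402 toolz [-0.001 -0.001 -1.   ] F(uyn) [ 1.2 -0.1 -9.6] gap 0.0233 grip 30.0
(np.float64(99.40936009973554), np.float64(48.820194965879814), 56.1, 0.45, 0) [ 0.     0.001 -0.048] [ 0.1 -5.1 -0.3] rows 0.4
(np.float64(96.88511483269716), np.float64(53.72857946190401), 56.1, 0.5, 0) [ 0.     0.001 -0.098] [ -0.3 -10.6  -0.3] rows 0.8
(np.float64(94.11870723536943), np.float64(58.50467007394478), 56.1, 0.55, 0) [ 0.     0.001 -0.148] [ -0.9 -16.1  -0.3] rows 1.2
(np.float64(91.11705188602849), np.float64(63.1365290628119), 56.1, 0.6, 0) [ 0.     0.001 -0.198] [ -1.9 -21.5  -0.3] rows 1.6
(np.float64(87.88765135981578), np.float64(67.61257919325877), 56.1, 0.65, 0) [ 0.     0.001 -0.248] [ -3.1 -26.9  -0.3] rows 2.0
(np.float64(84.43857747620753), np.float64(71.9216326710411), 56.1, 0.7, 0) [ 0.     0.002 -0.298] [ -4.6 -32.2  -0.3] rows 2.4
(np.float64(80.77845112366983), np.float64(76.05291910657608), 56.1, 0.75, 0) [ 0.     0.002 -0.348] [ -6.3 -37.5  -0.3] rows 2.8
(np.float64(76.91642071192706), np.float64(79.99611243530731), 56.1, 0.8, 0) [ 0.     0.002 -0.398] [ -8.4 -42.6  -0.3] rows 3.2
(np.float64(73.85216568841572), np.float64(82.86106033394154), 56.1, 0.838, 0) [ 0.     0.002 -0.436] [-10.1 -46.4  -0.3] rows 3.5
```

In the tool's units: -21.5 mm is -0.043, -16.1 mm is -0.0322, -0.2 rad is -0.05.

Request:
drive_tool(
  series="0 0 -0.0125 0.0002 -0.0104 0 -1;0 0 -0.025 -0.0006 -0.0212 0 -1;0 0 -0.0375 -0.0018 -0.0322 0 -1;0 0 -0.05 -0.0038 -0.043 0 -1",
)

```text
time: 4.95
tool_pos: [0.6032, -0.1469, 0.1636]
tool_rot: [2.826, -0.423, 0.684]
wrist_force: [4.8, -0.5, -8.2]
finger_gap: 0.0231
grip_force: 30.0
```

```bash
python3 - <<'E'
from h import *
info()
for a in (.65,.7,.75,.8,.838): goal(110.4*np.cos(a),.8+110.4*np.sin(a),56.1,a)
E
```

```text
t 4.95 q [-0.354  0.185  2.187  0.587  0.328  0.084] p [ 0.6032 -0.1469  0.1636] uyn mm [90.7 63.1 55.7] phi 0.602 toolz [-0.002 -0.001 -1.   ] F(uyn) [ 0.1 -0.6 -9.5] gap 0.0231 grip 30.0
(np.float64(87.88765135981578), np.float64(67.61257919325877), 56.1, 0.65, 0) [-0.     0.002 -0.048] [ 0.2 -5.3 -0.4] rows 0.4
(np.float64(84.43857747620753), np.float64(71.9216326710411), 56.1, 0.7, 0) [-0.     0.002 -0.098] [ -0.2 -10.8  -0.4] rows 0.8
(np.float64(80.77845112366983), np.float64(76.05291910657608), 56.1, 0.75, 0) [-0.     0.002 -0.148] [ -0.8 -16.2  -0.4] rows 1.2
(np.float64(76.91642071192706), np.float64(79.99611243530731), 56.1, 0.8, 0) [-0.001  0.002 -0.198] [ -1.8 -21.7  -0.4] rows 1.6
(np.float64(73.85216568841572), np.float64(82.86106033394154), 56.1, 0.838, 0) [-0.001  0.002 -0.236] [ -2.7 -25.8  -0.4] rows 1.9
```

```bash
python3 - <<'E'
from h import *
for a,t in ((.65,.02),(.7,.04),(.75,.06),(.8,.06),(.838,.06)): goal(110.4*np.cos(a)-19*t,.8+110.4*np.sin(a),56.0,a,t)
E
```

```text
(np.float64(87.50765135981578), np.float64(67.61257919325877), 56.0, 0.65, 0.02) [ 0.011 -0.014 -0.048] [-0.1 -5.5 -0.3] rows 0.4
(np.float64(83.67857747620752), np.float64(71.9216326710411), 56.0, 0.7, 0.04) [ 0.024 -0.03  -0.098] [ -0.8 -11.2  -0.3] rows 0.8
(np.float64(79.63845112366982), np.float64(76.05291910657608), 56.0, 0.75, 0.06) [ 0.037 -0.045 -0.148] [ -1.8 -16.9  -0.3] rows 1.3
(np.float64(75.77642071192706), np.float64(79.99611243530731), 56.0, 0.8, 0.06) [ 0.038 -0.044 -0.198] [ -2.7 -22.3  -0.3] rows 1.6
(np.float64(72.71216568841572), np.float64(82.86106033394154), 56.0, 0.838, 0.06) [ 0.039 -0.043 -0.236] [ -3.6 -26.4  -0.3] rows 1.9
```

In the tool's units: -26.4 mm is -0.0528, -22.3 mm is -0.0446, -0.236 rad is -0.059.

Request:
drive_tool(
  series="0.0028 -0.0035 -0.012 -0.0002 -0.011 0 -1;0.006 -0.0075 -0.0245 -0.0016 -0.0224 0 -1;0.0093 -0.0113 -0.037 -0.0036 -0.0338 0 -1;0.0095 -0.011 -0.0495 -0.0054 -0.0446 0 -1;0.0098 -0.0108 -0.059 -0.0072 -0.0528 0 -1;0.0098 -0.0108 -0.059 -0.0072 -0.0528 0 -1;0.0098 -0.0108 -0.059 -0.0072 -0.0528 0 -1",
)

```text
time: 5.53
tool_pos: [0.5876, -0.1276, 0.1548]
tool_rot: [2.786, -0.305, 0.904]
wrist_force: [3.4, -2.6, -8.8]
finger_gap: 0.0231
grip_force: 30.1
```

```bash
python3 - <<'E'
from h import *
info()
a,t=.838,.06; goal(110.4*np.cos(a)-19*t,.8+110.4*np.sin(a),56.0,a,t)
E
```

```text
t 5.53 q [-0.318  0.177  2.202  0.437  0.352  0.024] p [ 0.5876 -0.1276  0.1548] uyn mm [73.  82.6 55.8] phi 0.836 toolz [-0.059  0.    -0.998] F(uyn) [-1.5 -2.6 -9.3] gap 0.0231 grip 30.1
(np.float64(72.71216568841572), np.float64(82.86106033394154), 56.0, 0.838, 0.06) [ 0.    -0.    -0.003] [-0.  -0.4 -0.2] rows 0.0
```

In the tool's units: 11 mm is 0.022, 8 mm is 0.016.

Request:
drive_tool(
  series="0 0 0 0 0 0.008 -1;0 0 0 0 0 0.016 -1;0 0 0 0 0 0.022 -1;0 0 0 0 0 0.022 -1;0 0 0 0 0 0.022 0;0 0 0 0 0 0.022 0;0 0 0 0 0 0.022 0;0 0 0 0 0 0.022 0;0 0 0 0 0 0.022 0",
)

```text
time: 6.28
tool_pos: [0.593, -0.1276, 0.1456]
tool_rot: [2.785, -0.306, 0.905]
wrist_force: [0.1, -0.2, 0.2]
finger_gap: 0.0454
grip_force: 0.0
```

```bash
python3 - <<'E'
from h import *
info()
E
```

```text
t 6.28 q [-0.315  0.202  2.195  0.458  0.334  0.004] p [ 0.593  -0.1276  0.1456] uyn mm [73.1 82.6 45.1] phi 0.837 toolz [-0.058  0.    -0.998] F(uyn) [ 0.2 -0.2  0.2] gap 0.0454 grip 0.0
```

In the tool's units: -120 mm is -0.24, -70 mm is -0.14.

Request:
drive_tool(
  series="0 0 0 0 0 -0.06 0;0 0 0 0 0 -0.14 0;0 0 0 0 0 -0.24 0;0 0 0 0 0 -0.24 0;0 0 0 0 0 -0.24 0;0 0 0 0 0 -0.24 0",
)

```text
time: 6.78
tool_pos: [0.5393, -0.1284, 0.2529]
tool_rot: [2.784, -0.306, 0.905]
wrist_force: [0.4, 0.4, -0.3]
finger_gap: 0.0456
grip_force: 0.0
```

```bash
python3 - <<'E'
from h import *
info()
out=[]
for n,(x0,y0,w,h,f) in {"side":(215,140,150,130,3),"top":(270,120,110,130,3)}.items():
    im=robot.get_image(n); np.savez(f"{n}2.npz",**{k:np.array(v) for k,v in im.items()})
    out.append(cv2.resize(im["frame"][y0:y0+h,x0:x0+w],None,fx=f,fy=f,interpolation=cv2.INTER_CUBIC))
cv2.imwrite("pics/b2.png",np.hstack(out))
for tilt in (0,.25,.5): goal(-110,0,160,0,tilt)
E
```

```text
t 6.78 q [-0.354 -0.069  2.238  0.311  0.555  0.136] p [ 0.5393 -0.1284  0.2529] uyn mm [ 80.2  82.5 164.9] phi 0.837 toolz [-0.057 -0.    -0.998] F(uyn) [ 0.2  0.4 -0.5] gap 0.0456 grip 0.0
(-110, 0, 160, 0, 0) [-0.026  0.056  0.835] [-187.9  -84.3   15. ] rows 6.7
(-110, 0, 160, 0, 0.25) [ 0.079 -0.179  0.833] [-187.9  -84.3   15. ] rows 6.8
(-110, 0, 160, 0, 0.5) [ 0.183 -0.414  0.822] [-187.9  -84.3   15. ] rows 7.5
```

View pics/b2.png

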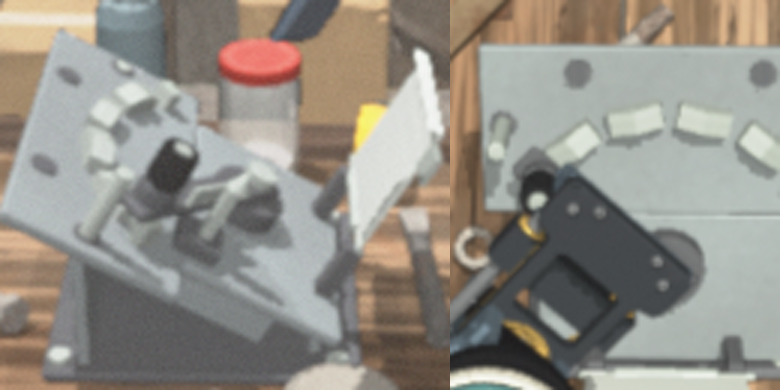

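```bash
cat >> h.py <<'E'
def goalw(x,y,z,base=None):
    """vertical tool, x,y in jig-yaw frame about O (mm along x rel world x of O), z bench"""
    _,p,r=cur()
    P=O+Rz.apply(np.array([x,y,z])/1e3); G=Rz*R.from_euler("x",np.pi)
    d=r.inv()*G; t=r.inv().apply(P-p)*1e3
    print(np.round([x,y,z],1),d.as_rotvec().round(3),t.round(1),"rows",max(np.linalg.norm(t)/41.7,np.degrees(d.magnitude())/7.16).round(1))
E
python3 - <<'E'
from h import *
X,e=tri(np.load("top2.npz"),np.load("side2.npz"),(299,186.5),(275.8,190.3)); print(RF.inv().apply(X-piv),e)
goalw(-143,15,250)
E
```

```text
[0.07233084 0.08285344 0.0643111 ] [-0.00074043  0.2085415  -0.18550162 -0.02061824]
[-143   15  250] [ 0.193 -0.436  0.82 ] [-128.4  -41.1  -56.9] rows 7.6
```

The arm sits beside the peg. Triangulation puts the knob top at n≈64 mm, so the pin is home. Next I'll move round to the guard's robot side.

In the tool's units: -128 mm is -0.256, -57 mm is -0.114, 0.82 rad is 0.205.

Request:
drive_tool(
  series="0.0483 -0.109 0.205 -0.256 -0.082 -0.114 -1;0.0483 -0.109 0.205 -0.256 -0.082 -0.114 -1;0.0483 -0.109 0.205 -0.256 -0.082 -0.114 -1;0.0483 -0.109 0.205 -0.256 -0.082 -0.114 -1;0.0483 -0.109 0.205 -0.256 -0.082 -0.114 -1;0.0483 -0.109 0.205 -0.256 -0.082 -0.114 -1;0.0483 -0.109 0.205 -0.256 -0.082 -0.114 -1;0.0483 -0.109 0.205 -0.256 -0.082 -0.114 -1;0.0483 -0.109 0.205 -0.256 -0.082 -0.114 -1;0.0483 -0.109 0.205 -0.256 -0.082 -0.114 -1;0.0483 -0.109 0.205 -0.256 -0.082 -0.114 -1;0.0483 -0.109 0.205 -0.256 -0.082 -0.114 -1",
)

```text
time: 7.88
tool_pos: [0.4103, -0.1973, 0.2509]
tool_rot: [3.141, -0.002, 0.016]
wrist_force: [0.1, 0.7, -0.2]
finger_gap: 0.0003
grip_force: 0.0
```

```bash
python3 - <<'E'
from h import *
info(); goalw(-143,15,145)
E
```

```text
t 7.88 q [-5.000e-01 -7.500e-02  2.189e+00  1.000e-03  1.026e+00  1.055e+00] p [ 0.4103 -0.1973  0.2509] uyn mm [-33.4  15.3 228.1] phi 0.002 toolz [-0.499 -0.    -0.867] F(uyn) [-0.   0.7 -0.2] gap 0.0003 grip 0.0
[-143   15  145] [ 0.    -0.002  0.002] [ -0.2   0.3 105.9] rows 2.5
```

Request:
drive_tool(
  series="0 0 0 -0.012 0 0 -1;0 0 0 -0.012 0 0.06 -1;0 0 0 -0.012 0 0.12 -1;0 0 0 -0.012 0 0.18 -1;0 0 0 -0.012 0 0.212 -1;0 0 0 -0.012 0 0.212 -1;0 0 0 -0.012 0 0.212 -1;0 0 0 -0.012 0 0.212 -1",
)

```text
time: 8.55
tool_pos: [0.4052, -0.198, 0.1466]
tool_rot: [3.14, -0.003, 0.014]
wrist_force: [-0.4, -0.1, 0.6]
finger_gap: 0.0003
grip_force: 0.0
```

```bash
python3 - <<'E'
from h import *
info()
h=np.array([-65*np.cos(np.pi/6)-23, 70-32.5+46*np.cos(np.pi/6)])
for al in range(115,29,-8):
    a=np.deg2rad(al); t=h+80*np.array([np.cos(a),np.sin(a)])+4*np.array([-np.sin(a),np.cos(a)])-[16,0]
    goalw(t[0],15,t[1])
E
```

```text
t 8.55 q [-0.506  0.084  2.26   0.     0.794  1.05 ] p [ 0.4052 -0.198   0.1466] uyn mm [-89.9  14.7 140.4] phi 0.001 toolz [-0.497 -0.001 -0.867] F(uyn) [-0.1 -0.1  0.7] gap 0.0003 grip 0.0
[-132.7   15.   148.2] [ 0.001 -0.003  0.001] [15.3 -0.3 -1.5] rows 0.4
[-122.5   15.   152.7] [ 0.001 -0.003  0.001] [25.5 -0.3 -6. ] rows 0.6
[-111.8   15.   155.7] [ 0.001 -0.003  0.001] [36.3 -0.3 -9. ] rows 0.9
[-100.7   15.   157.3] [ 0.001 -0.003  0.001] [ 47.3  -0.3 -10.5] rows 1.2
[-89.5  15.  157.2] [ 0.001 -0.003  0.001] [ 58.5  -0.3 -10.4] rows 1.4
[-78.4  15.  155.6] [ 0.001 -0.003  0.001] [69.6 -0.3 -8.8] rows 1.7
[-67.7  15.  152.5] [ 0.001 -0.003  0.001] [80.3 -0.3 -5.7] rows 1.9
[-57.5  15.  148. ] [ 0.001 -0.003  0.001] [90.5 -0.3 -1.1] rows 2.2
[-48.1  15.  142. ] [ 0.001 -0.003  0.001] [99.9 -0.3  4.9] rows 2.4
[-39.5  15.  134.8] [ 0.001 -0.003  0.001] [108.4  -0.3  12.1] rows 2.6
[-32.1  15.  126.5] [ 0.001 -0.003  0.001] [115.9  -0.3  20.5] rows 2.8
```

In the tool's units: 104 mm is 0.208, 100 mm is 0.2.

Request:
drive_tool(
  series="0 0 0 0.016 0 0 -1;0 0 0 0.03 0 -0.002 -1;0 0 0 0.04 0 -0.006 -1;0 0 0 0.052 0 -0.01 -1;0 0 0 0.072 0 -0.016 -1;0 0 0 0.094 0 -0.018 -1;0 0 0 0.116 0 -0.018 -1;0 0 0 0.14 0 -0.016 -1;0 0 0 0.16 0 -0.01 -1;0 0 0 0.18 0 0 -1;0 0 0 0.2 0 0.01 -1;0 0 0 0.208 0 0.016 -1;0 0 0 0.208 0 0.016 -1",
)

```text
time: 9.63
tool_pos: [0.5094, -0.1961, 0.1366]
tool_rot: [3.141, -0.001, 0.014]
wrist_force: [-0.3, 0.0, -0.3]
finger_gap: 0.0005
grip_force: 0.4
```

```bash
python3 - <<'E'
from h import *
info()
goalw(-27,15,121); goalw(-27,15,117)
out=[]
for n,(x0,y0,w,h,f) in {"side":(215,120,150,130,3),"top":(270,120,110,130,3)}.items():
    im=robot.get_image(n)
    out.append(cv2.resize(im["frame"][y0:y0+h,x0:x0+w],None,fx=f,fy=f,interpolation=cv2.INTER_CUBIC))
cv2.imwrite("pics/b3.png",np.hstack(out))
E
```

```text
t 9.63 q [-0.41   0.25   2.082  0.     0.809  1.146] p [ 0.5094 -0.1961  0.1366] uyn mm [-4.6 15.2 79.6] phi 0.001 toolz [-0.499 -0.    -0.866] F(uyn) [-0.4  0.  -0.1] gap 0.0005 grip 0.4
[-27  15 121] [ 0.    -0.001  0.001] [16.8  0.2 15.6] rows 0.5
[-27  15 117] [ 0.    -0.001  0.001] [16.8  0.2 19.6] rows 0.6
```

View pics/b3.png

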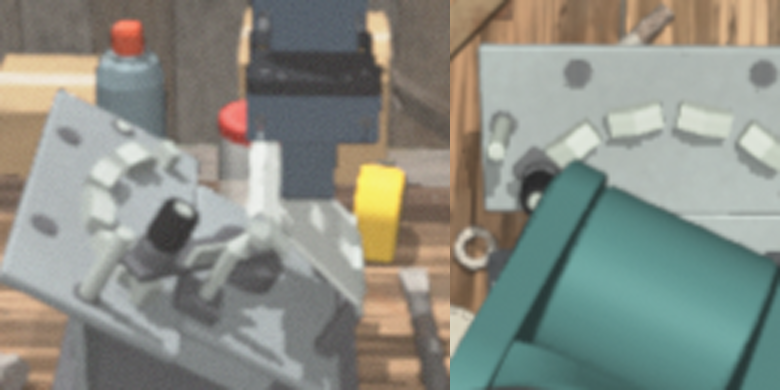

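The guard follows the fingertips. Its edge is at (265,190) and it is partly shut, with the tips on the outer face. I'll continue the arc and press down.

In the tool's units: 18 mm is 0.036, 17 mm is 0.034.

Request:
drive_tool(
  series="0 0 0 0.01 0 0.006 -1;0 0 0 0.02 0 0.014 -1;0 0 0 0.028 0 0.024 -1;0 0 0 0.034 0 0.032 -1;0 0 0 0.034 0 0.036 -1;0 0 0 0.034 0 0.036 -1",
)

```text
time: 10.23
tool_pos: [0.5263, -0.1961, 0.1193]
tool_rot: [3.141, -0.002, 0.014]
wrist_force: [0.2, 0.1, 1.2]
finger_gap: 0.0005
grip_force: 0.5
```

```bash
python3 - <<'E'
from h import *
info()
E
```

```text
t 10.23 q [-0.398  0.3    2.056  0.     0.783  1.158] p [ 0.5263 -0.1961  0.1193] uyn mm [ 1.3 15.  56.1] phi 0.0 toolz [-0.498 -0.001 -0.867] F(uyn) [0.8 0.1 1. ] gap 0.0005 grip 0.5
```

Request:
drive_tool(
  series="0 0 0 0.002 0 0.006 -1;0 0 0 0.004 0 0.01 -1;0 0 0 0.004 0 0.012 -1;0 0 0 0.004 0 0.012 -1",
)

```text
time: 10.57
tool_pos: [0.528, -0.1963, 0.1165]
tool_rot: [3.141, -0.001, 0.014]
wrist_force: [-25.9, 6.1, 55.5]
finger_gap: 0.0003
grip_force: 30.6
```

```bash
python3 - <<'E'
from h import *
info()
E
```

```text
t 10.57 q [-0.397  0.307  2.053 -0.     0.78   1.16 ] p [ 0.528  -0.1963  0.1165] uyn mm [ 1.4 14.7 52.9] phi 0.001 toolz [-0.499 -0.001 -0.866] F(uyn) [ 5.4  6.5 61. ] gap 0.0003 grip 30.6
```

The 61 N reading means the flap is on its rigid stop. I'll back off and check that the catch holds.

In the tool's units: -180 mm is -0.36, -150 mm is -0.3.

Request:
drive_tool(
  series="0 0 0 0 0 -0.01 -1;0 0 0 -0.004 0 -0.03 -1;0 0 0 -0.02 0 -0.08 -1;0 0 0 -0.04 0 -0.16 -1;0 0 0 -0.08 0 -0.24 -1;0 0 0 -0.1 0 -0.3 -1;0 0 0 -0.1 0 -0.36 -1;0 0 0 -0.1 0 -0.36 -1;0 0 0 -0.1 0 -0.36 -1;0 0 0 -0.1 0 -0.36 -1",
)

```text
time: 11.4
tool_pos: [0.4773, -0.1965, 0.293]
tool_rot: [3.141, -0.001, 0.014]
wrist_force: [-0.3, 0.2, -0.6]
finger_gap: 0.0009
grip_force: 0.0
```

```bash
python3 - <<'E'
from h import *
info()
im=robot.get_image("side")
cv2.imwrite("pics/b4.png",cv2.resize(im["frame"][120:275,205:375],None,fx=3.5,fy=3.5,interpolation=cv2.INTER_CUBIC))
E
```

```text
t 11.4 q [-0.436 -0.012  2.046  0.     1.106  1.121] p [ 0.4773 -0.1965  0.293 ] uyn mm [ 45.8  15.3 231.1] phi 0.0 toolz [-0.499 -0.    -0.867] F(uyn) [-0.5  0.2 -0.4] gap 0.0009 grip 0.0
```

View pics/b4.png

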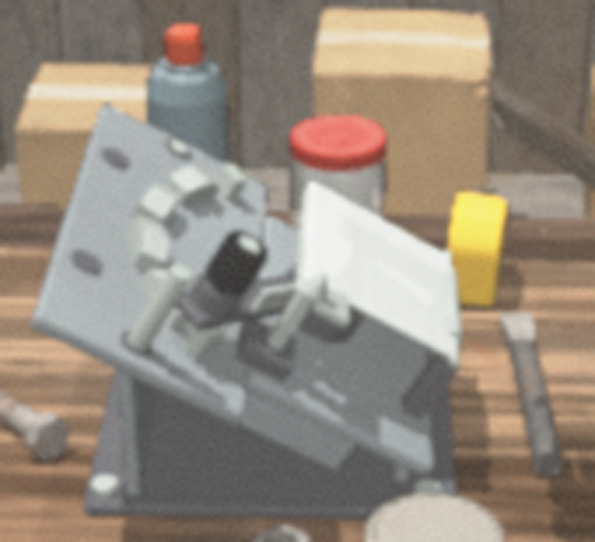

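The picture shows the guard shut parallel to the face, from (310,190) to (455,350), with its tab behind the catch at (315,290). The knob at (235,262) is home beside the peg, and the loose things have not moved. The robot is clear, so I'll hand in the job.

```bash
python3 -c "
from rig import robot
print(robot.finish_job())"
```

```text
the job is handed in; nothing more can be done
None
```

I handed the job in at about 11.5 s: the index pin is home in the +48° notch beside the peg, the guard is shut and caught, and the loose things look undisturbed; no verdict was returned.

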